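# Pack the dust-proof box on the wardrobe ledge

### The job

Put whichever of the four small things (the two round tins, the small padlock and the white plug adaptor) are out on the ledge into the clear acrylic box. Next slide the box's lid in along its grooves from the open end, bevelled corners leading, until it is fully home. Only then push the shut box along the ledge, without lifting or tipping it, until it sits squarely in the middle of the cork liner; leave the roll-on bottle, the key dish and the comb where they are.

Things in the scene. Friction and masses are not known exactly. Their poses are not given: they have to be found in the camera images.
- box: Loose clear acrylic box, open on top, 130 mm wide (x), 210 mm long (y), 64 mm high, 0.65 kg; pale floor, ledges and lips; walls and floor 5 mm. Origin under its centre, z up. Its +y end, where the end wall is only 52 mm high, is the open end of the lid's grooves. Things go in between the ledges, a gap 100 by 200 mm. Starts nearer the robot than the liner, y within 0.3 rad of world y.
- home (a point): Point on the box (box's axes): where lid_grip lies when the lid is fully home against the -y end wall; 2 mm towards +y from the box's centre, 70 mm above its underside.
- mouth (a point): Point on the box, 105 mm to +y of its centre, 52 mm up: middle of the grooves' open end. The lid enters here, moving along box -y. Grooves, one inside each long wall: a 10 mm wide ledge, top 52 mm up, under a 10 mm lip 60 to 64 mm up; 120 mm between walls. The lips stop 30 mm short of the open end: there the ledges are bare above; elsewhere the lid cannot go in from above.
- lid_grip (a point): Centre of the grip bar of the loose lid (0.14 kg), lying flat, bar up. Lid: clear plate 114 mm wide (x), 204 mm long (y), 4 mm thick, pale edge strips; the -y end has two 8 mm bevelled corners and leads. Bar amid the plate: 60 mm along x, 14 mm along y, 28 mm tall. Point 18 mm above the lid's underside, 14 mm below the bar's top. Grooves leave 3 mm each side, 4 mm in height.
- tin_c (a point): Centre of the larger round aluminium tin, 42 mm across, 22 mm high, standing on its flat base. Absent (None) in some starts.
- balm_c (a point): Centre of the smaller round aluminium tin, 34 mm across, 18 mm high, standing on its flat base. Absent (None) in some starts.
- padlock_c (a point): Centre of the body of a small brass padlock lying flat: body 26 mm (x) by 30 mm (y, the width to grip) by 16 mm high, steel shackle reaching to 31 mm from this point on its +x side. Absent (None) in some starts.
- adaptor_c (a point): Centre of a white plug adaptor block, 40 mm (x) by 36 mm (y) by 26 mm high, two dark slots on top. Absent (None) in some starts.
- liner_c (a point): Centre of the cork liner, a fixed paper-thin rectangle 150 mm (x) by 230 mm (y) on the ledge, nothing to catch on. The box belongs in its middle with its y along the liner's y, 10 mm of cork showing on every side.
- rollon: Roll-on bottle standing upright among the small things, 34 mm across, 85 mm high; origin at its base centre. Leave alone.
- dish: Shallow brass-coloured key ring dish with a key in it, 72 mm across, 16 mm high, standing among the small things; origin at its base centre. Leave alone.
- comb: Wooden comb lying flat, 38 mm (x) by 160 mm (y), 6 mm thick; origin under its centre. Leave alone.
Mind the look-alikes: they are no part of the job. Leave any red look-alike of the part that bears adaptor_c alone.

How it is judged:
On the way, in this order (a step that is already met when the one before it is completed fails the run):
1. with every small thing in the box, the lid has entered the grooves from the open end and is part-way in (x of tin_c in the frame of box between -0.06 and 0.06 m and y of tin_c in the frame of box between -0.1 and 0.1 m and z of tin_c in the frame of box between 0 and 0.045 m and x of balm_c in the frame of box between -0.06 and 0.06 m and y of balm_c in the frame of box between -0.1 and 0.1 m and z of balm_c in the frame of box between 0 and 0.045 m and x of padlock_c in the frame of box between -0.06 and 0.06 m and y of padlock_c in the frame of box between -0.1 and 0.1 m and z of padlock_c in the frame of box between 0 and 0.045 m and x of adaptor_c in the frame of box between -0.06 and 0.06 m and y of adaptor_c in the frame of box between -0.1 and 0.1 m and z of adaptor_c in the frame of box between 0 and 0.045 m and x of lid_grip in the frame of home between -0.006 and 0.006 m and z of lid_grip in the frame of home between -0.004 and 0.006 m and angle between the y axis of lid_grip and the y axis of home, either way round below 0.1 rad and angle between the z axis of lid_grip and the z axis of home, either way round below 0.08 rad and y of lid_grip in the frame of home between 0.03 and 0.15 m), for 0.05 s.
2. the lid is fully home in its grooves with every small thing inside (x of tin_c in the frame of box between -0.06 and 0.06 m and y of tin_c in the frame of box between -0.1 and 0.1 m and z of tin_c in the frame of box between 0 and 0.045 m and x of balm_c in the frame of box between -0.06 and 0.06 m and y of balm_c in the frame of box between -0.1 and 0.1 m and z of balm_c in the frame of box between 0 and 0.045 m and x of padlock_c in the frame of box between -0.06 and 0.06 m and y of padlock_c in the frame of box between -0.1 and 0.1 m and z of padlock_c in the frame of box between 0 and 0.045 m and x of adaptor_c in the frame of box between -0.06 and 0.06 m and y of adaptor_c in the frame of box between -0.1 and 0.1 m and z of adaptor_c in the frame of box between 0 and 0.045 m and x of lid_grip in the frame of home between -0.006 and 0.006 m and z of lid_grip in the frame of home between -0.004 and 0.006 m and angle between the y axis of lid_grip and the y axis of home, either way round below 0.1 rad and angle between the z axis of lid_grip and the z axis of home, either way round below 0.08 rad and y of lid_grip in the frame of home between -0.006 and 0.006 m), for 0.2 s.
3. the shut box has been pushed squarely onto the middle of the cork liner (all of step 2 and horizontal distance between box and liner_c below 0.02 m and angle between the y axis of box and the y axis of liner_c, either way round below 0.14 rad and angle between box's own z axis and vertical below 0.05 rad and height (world z) of box below 0.006 m), for 0.2 s.
At the end, for the whole second after the job is handed in: Every small thing present is inside the box; the lid is in its grooves and fully home (within 6 mm); the box stands flat and still with its centre within 20 mm of the liner's centre and its length within 0.14 rad (8 degrees) of the liner's (all of step 3 and linear speed of box below 0.01 m/s); the robot touches nothing.
It fails at once if the box is lifted more than 25 mm or tipped more than 0.35 rad (height (world z) of box above 0.025 m or angle between box's own z axis and vertical above 0.35 rad).
It fails at once if the roll-on bottle, dish or comb is moved more than 50 mm (distance of any of rollon, dish, comb from where it was at the start of the episode above 0.05 m).
It fails at once if the roll-on bottle is knocked over (angle between rollon's own z axis and vertical above 0.7 rad).
Of tin, balm, padlock, adaptor only 3 to 4 are there at a start; the rules pass over those that are not, and their reading is None.
At some moment in a run one of box, lid may be knocked a few centimetres aside while the robot is not near it.
Once in a run the grip may slacken for a moment while it holds something.
It also fails if it takes over 210 s, if anything falls off the work surface, if the arm or the gripper's body presses on something with over 40 N, if the wrist force passes 120 N, or if a joint passes its speed limit or range.

### The arm

A 7-joint arm with a two-finger parallel gripper is mounted at the origin on the work surface. World frame = base frame: x ahead of the robot, y to its left, z up, the work surface at z = 0. Lengths are in m, angles in rad, forces in N, time in s.
With the tool pointing down it reaches from about 0.425 to 0.95 m from the base axis. Payload 4.7 kg.
Tool frame: the origin (TCP) lies between the finger pads; the fingertips stand 25 mm ahead of it and the grasp point (between the pads) lies 6 mm ahead of it; x points along the fingers, z is the direction in which the jaws open and shut, and the axes are right-handed (so a half turn about x gives the same grasp; the last joint's range is limited). The gripper opens to 85 mm and grips with 20 to 120 N. Pads are 22 mm wide; open, the fingers measure 114 mm over their backs; the gripper's body (76 mm by 85 mm) begins 54 mm behind the grasp point. The pads swing forward as they close: fully open they stand 13 mm farther back than shut.
Start: joints at [-1.131, 0.469, -0.049, 1.532, 0.024, 1.141, -0.082], TCP at [0.305, 0.602, 0.256] pointing down, gripper open.
Joint ranges: [-2.59, 2.59], [-0.33, 1.99], [-1.39, 1.29], [0.1, 2.45], [-1.04, 4.18], [0.21, 1.99], [-2.66, 2.66]. Speed limits (rad/s): [2.57, 2.57, 3.14, 3.14, 3.14, 3.14, 3.14].

### API

Orientations are given as a 3x3 rotation matrix whose columns are the frame's x, y, z axes.
In Python, from rig import * gives the robot as it stands. Calls block until the motion is done:
- movep(position, orientation): joint-space move of the TCP to a pose.
- move_l(position, attitude=None, feed=0.15, until_force=None): straight line of the TCP; attitude=None keeps the orientation; feed is the mean speed in m/s. With until_force (N) it stops when the force on the tool has changed by that much, and returns True; else False.
- move_joints(angles): joint-space move.
- command_gripper(opening, newtons=None): finger opening in m; newtons is the grip in N (None keeps the last); returns when the fingers have stopped.
- sleep(seconds).
- inverse_kinematics(position, orientation): joint angles nearest the present ones, or None.
- sense(): the state.
- camera(name): name is "scene" or "top"; returns (picture, depth): 480x640x3 uint8, red, green, blue; 480x640 float32, m along the optical axis (not along the pixel's ray), 0 where there is no reading.
- camera_params(name): a dict with "K" (3x3 intrinsics, pixels), "position" and "rotation" of the camera in the world. Camera axes: x right, y down, z forward; pixel columns grow to the right and rows downward; lengths in m; the calibration is good to about 2 mm. A picture is of the moment at which its call begins. camera_params takes no time and is no camera call.
A pose or a line that the arm cannot do raises Unreachable and nothing moves.
- finish_job(): hands the job in, once; it reports no verdict.
The state is a dict: "time_s": time; "joint_pos": joint angles; "qd": joint speeds; "joint_efforts": joint torques, N m; "position": TCP position; "tcp_rot": TCP orientation; "wrist_force": force on the tool from outside, world axes, zero at the start; "ft_torque": the same for the moment, N m; "finger_gap": finger opening in m.
Only numpy, scipy, OpenCV 4.12 (cv2) and the standard library are available. Lean on these libraries where they do the work, as an engineer would, in place of code of your own. Each camera call takes 0.05 s, during which the arm holds its last target.

## Working session

There is one attempt and no reset: what is moved stays moved. The work goes in short steps, each a Python script; the robot and the scene stay as the last script left them, time stands still between calls to the robot, and variables do not carry over. Pictures are saved under pics/ and viewed, and the job is handed in when it is done.

```bash
ls; mkdir -p pics; python3 - <<'E'
from rig import *
import cv2,numpy as np
for n in("scene","top"):
    im,d=camera(n); cv2.imwrite(f"pics/{n}0.png",im[:,:,::-1]); p=camera_params(n); print(n,p,d.min(),d.max())
s=sense();print(s["time_s"],s["wrist_force"],s["finger_gap"])
E
```

```text
pics
scene {'K': array([[491.52016064,   0.        , 316.99598526],
       [  0.        , 491.52016064, 243.22253082],
       [  0.        ,   0.        ,   1.        ]]), 'position': array([ 1.03946843, -0.91241002,  0.70511384]), 'rotation': array([[ 0.88219126,  0.24234642, -0.40374101],
       [ 0.47040691, -0.49243544,  0.73227364],
       [-0.02135249, -0.83592796, -0.54842367]])} 0.0 3.785119
top {'K': array([[560.54584895,   0.        , 317.52955397],
       [  0.        , 560.54584895, 243.88716748],
       [  0.        ,   0.        ,   1.        ]]), 'position': array([ 0.47221572, -0.05466522,  1.25611077]), 'rotation': array([[ 0.00181808, -0.99626766,  0.08629862],
       [-0.9999964 , -0.00164087,  0.00212429],
       [-0.00197476, -0.08630217, -0.99626705]])} 0.0 2.1056864
0.1 [ 0.01664977 -0.47116793  0.10076794] 0.08521053419585768
```

View pics/top0.png

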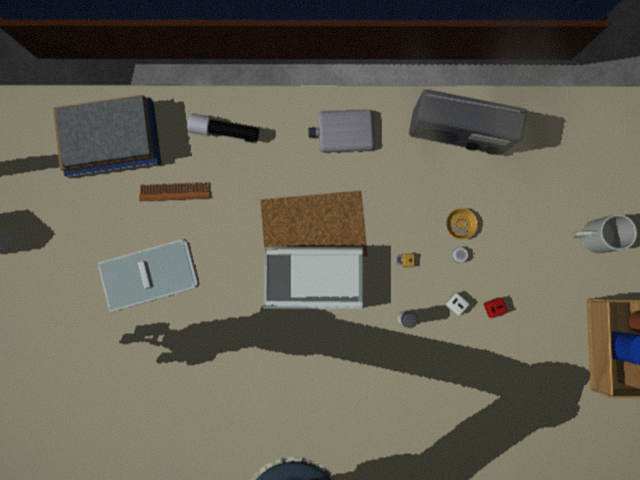

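View pics/scene0.png

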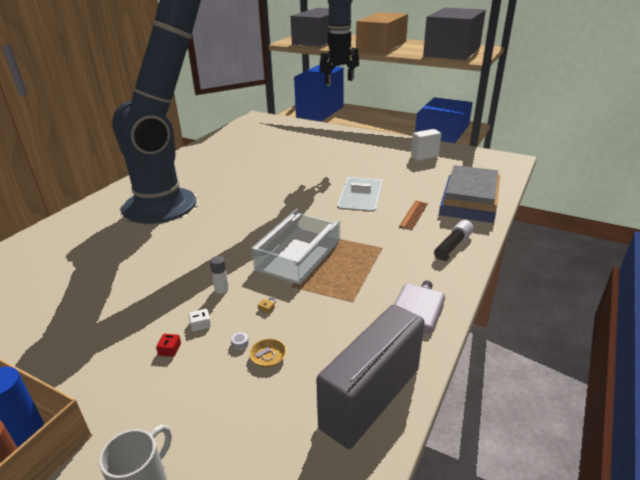

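```bash
cat > h.py <<'E'
import numpy as np,cv2
from rig import *
def proj(n,P):
    p=camera_params(n);q=(np.atleast_2d(P)-p["position"])@p["rotation"]
    return np.c_[p["K"][0,0]*q[:,0]/q[:,2]+p["K"][0,2],p["K"][1,1]*q[:,1]/q[:,2]+p["K"][1,2]]
def onz(n,uv,z):
    p=camera_params(n);uv=np.atleast_2d(uv).astype(float)
    r=np.c_[uv,np.ones(len(uv))]@np.linalg.inv(p["K"]).T@p["rotation"].T
    return p["position"]+r*((z-p["position"][2])/r[:,2])[:,None]
def cloud(n,d):
    p=camera_params(n);v,u=np.mgrid[:480,:640]
    c=np.stack([u,v,np.ones_like(u)],-1)@np.linalg.inv(p["K"]).T*d[...,None]
    return c@p["rotation"].T+p["position"]
def crop(im,x0,y0,x1,y1,name,w=780):
    c=im[y0:y1,x0:x1,::-1];s=min(w/(x1-x0),590/(y1-y0))
    cv2.imwrite("pics/"+name,cv2.resize(c,None,fx=s,fy=s,interpolation=cv2.INTER_CUBIC))
E
python3 - <<'E'
from h import *
im,d=camera("top"); np.savez("top0.npz",im=im,d=d)
crop(im,80,220,220,325,"c_lid.png")
crop(im,250,180,390,320,"c_box.png")
crop(im,380,200,520,335,"c_small.png")
im2,d2=camera("scene"); np.savez("scene0.npz",im=im2,d=d2)
crop(im2,320,165,440,230,"s_lid.png");crop(im2,140,210,400,370,"s_small.png")
E
```

```text
(no output)
```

View pics/c_lid.png

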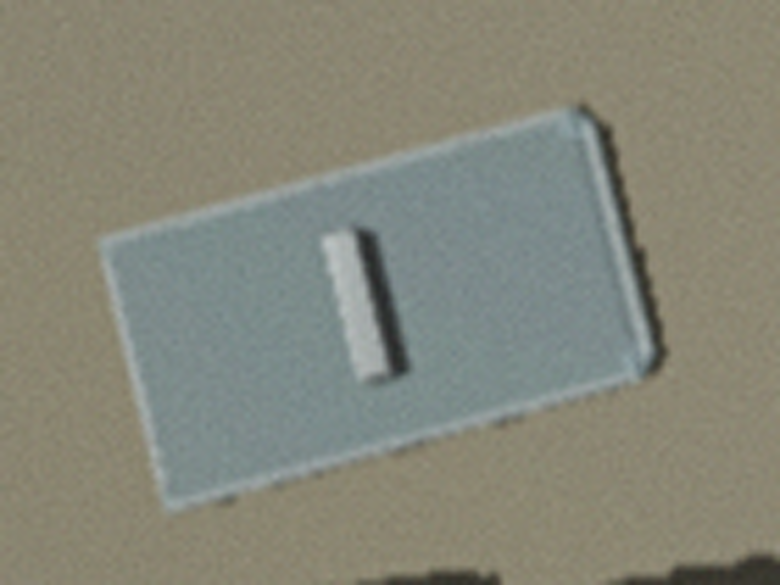

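View pics/c_box.png

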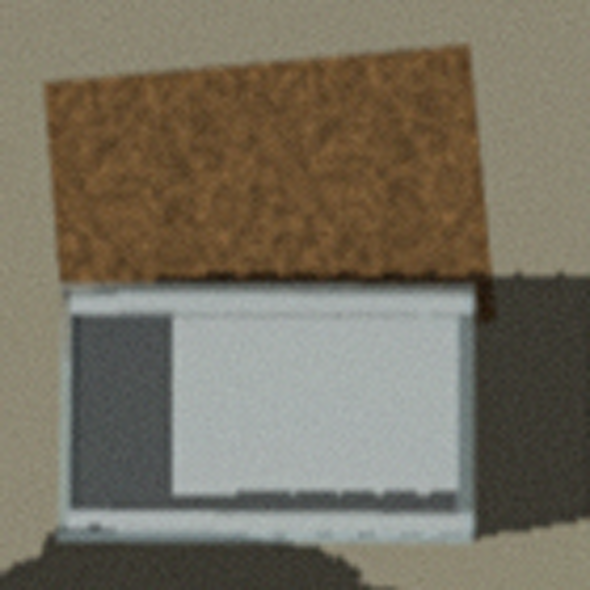

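View pics/c_small.png

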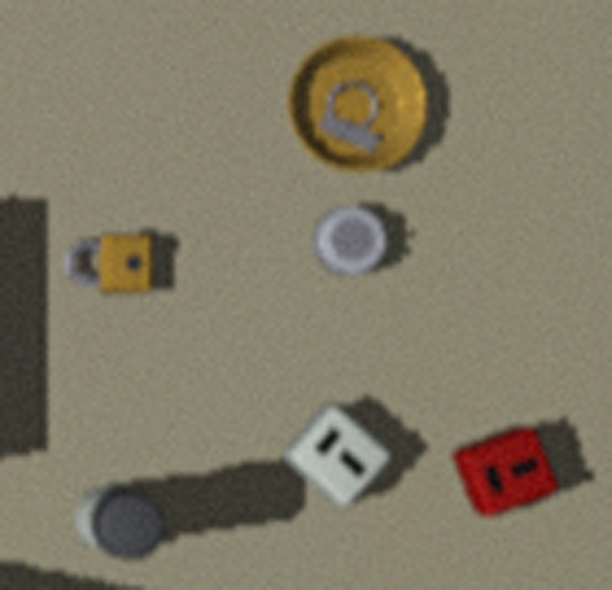

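View pics/s_small.png

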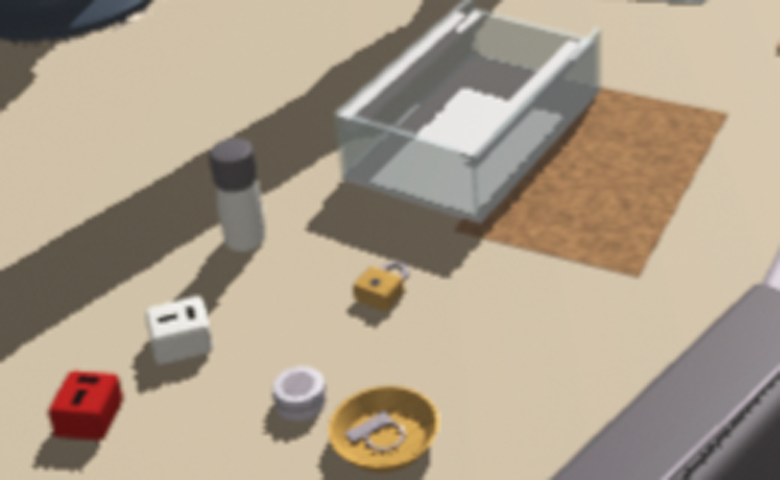

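```bash
python3 - <<'E'
from h import *
z=np.load("top0.npz");im,d=z["im"],z["d"]
def m(pts,x0,y0,s): return (np.array(pts)+.5)/s-.5+[x0,y0]
def show(n,uv,zz):
    P=onz("top",uv,zz); print(n,P[:,:2].round(4).tolist(),"mean",P[:,:2].mean(0).round(4)); return P
s=4.370
show("balm",m([(351,240)],380,200,s),.018)
P=show("padlock top",m([(101,233),(151,233),(149,292),(101,291)],380,200,s),.016)
P=show("adaptor",m([(335,405),(389,456),(342,506),(286,454)],380,200,s),.026)
e=P[1]-P[0];print(np.arctan2(e[1],e[0]),np.linalg.norm(P[1]-P[0]),np.linalg.norm(P[2]-P[1]))
show("rollon top",m([(130,523)],380,200,s),.085)
show("dish",m([(360,103)],380,200,s),.016)
s=590/140
show("liner",m([(45,83),(469,45)],250,180,s),0)
show("box top",m([(63,287),(476,285),(474,541),(58,541)],250,180,s),.064)
s=780/140
P=show("lid",m([(103,243),(168,510)],80,220,s),.004)
e=P[0]-P[1];print("lid x ang",np.arctan2(e[1],e[0]))
show("bar",m([(322,237),(357,230),(392,375),(362,380)],80,220,s),.032)
# depth samples
C=cloud("top",d)
for n,(u,v) in dict(balm=(460,254),pad=(409,260),ad=(457,303),roll=(409,319),lidplate=(120,275),bar=(144,275),boxfloor=(330,275),lip=(315,303)).items(): print(n,C[v-1:v+2,u-1:u+2].reshape(-1,3).mean(0).round(4))
E
```

```text
balm [[0.5563, -0.3671]] mean [ 0.5563 -0.3671]
padlock top [[0.5598, -0.2409], [0.5599, -0.2663], [0.5299, -0.2649], [0.5304, -0.2406]] mean [ 0.545  -0.2532]
adaptor [[0.4731, -0.3554], [0.4478, -0.3819], [0.423, -0.3579], [0.4487, -0.3305]] mean [ 0.4481 -0.3564]
-2.3343402379067806 0.036608609496834615 0.0344851854037161
rollon top [[0.4171, -0.2428]] mean [ 0.4171 -0.2428]
dish [[0.6264, -0.3736]] mean [ 0.6264 -0.3736]
liner [[0.6822, 0.0778], [0.7032, -0.1501]] mean [ 0.6927 -0.0361]
box top [[0.5671, 0.0609], [0.5684, -0.1482], [0.4396, -0.1466], [0.4393, 0.0621]] mean [ 0.5036 -0.0429]
lid [[0.5365, 0.4389], [0.43, 0.4092]] mean [0.4833 0.424 ]
lid x ang 0.27228029823329564
bar [[0.5376, 0.3419], [0.5403, 0.3282], [0.4836, 0.3129], [0.4816, 0.3246]] mean [0.5108 0.3269]
balm [ 0.5574 -0.3667  0.0203]
pad [ 0.5441 -0.2545  0.0168]
ad [ 0.4498 -0.3563  0.0271]
roll [ 0.4178 -0.2418  0.0861]
lidplate [0.5102 0.3887 0.0048]
bar [0.5094 0.3263 0.0331]
boxfloor [ 0.5109 -0.0799  0.0071]
lip [ 0.45   -0.047   0.0653]
```

```bash
cat >> h.py <<'E'
def R(a,near=True):
    """tool down, jaws along angle a in world xy"""
    c,s=np.cos(a),np.sin(a)
    return np.array([[0,-s,c],[0,c,s],[-1,0,0]],float)
def best(p,a):
    q0=np.array(sense()["joint_pos"]);o=[]
    for k in(0,np.pi):
        q=inverse_kinematics(p,R(a+k))
        if q is not None:o.append((np.abs(np.array(q)-q0).max(),k))
    return R(a+min(o)[1])
def gap(): return round(sense()["finger_gap"],4)
def pick(p,a,z,open_,N=40,zt=.2):
    command_gripper(open_); r=best([p[0],p[1],zt],a)
    movep([p[0],p[1],zt],r); move_l([p[0],p[1],z+.03],feed=.25)
    print("down stop",move_l([p[0],p[1],z],feed=.08,until_force=8)); command_gripper(0.0,N); g=gap()
    move_l([p[0],p[1],zt],feed=.25); print("gap",g,gap(),"t",sense()["time_s"],sense()["wrist_force"].round(1) if hasattr(sense()["wrist_force"],"round") else sense()["wrist_force"])
def place(p,a,z,open_,zt=.2):
    r=best([p[0],p[1],zt],a); movep([p[0],p[1],zt],r); print("gap before",gap())
    move_l([p[0],p[1],z+.05],feed=.3); print("hit",move_l([p[0],p[1],z],feed=.1,until_force=8))
    command_gripper(open_); move_l([p[0],p[1],zt],feed=.3)
def snap(n,box,name):
    im,d=camera(n); crop(im,*box,name); return im,d
E
python3 - <<'E'
from h import *
pick((.5563,-.3671),np.pi/2,.027,.06)
im,d=snap("top",(250,180,520,335),"p1.png")
E
```

```text
down stop False
gap 0.0318 0.0322 t 6.5167 [-0.   0.9 -0.9]
```

View pics/p1.png

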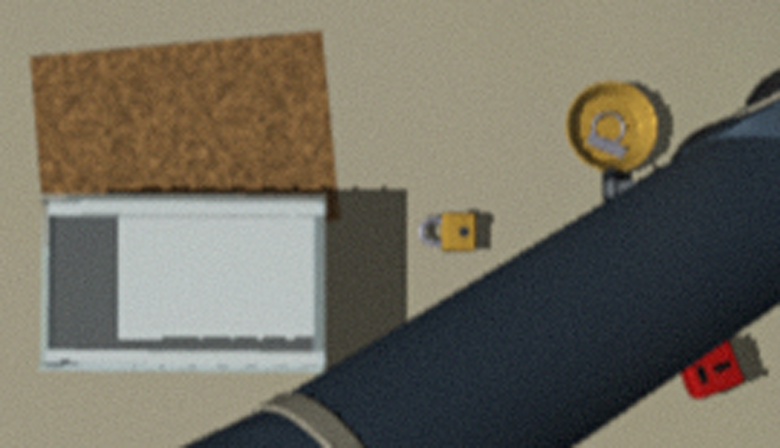

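The crop shows the dish and padlock undisturbed, the box where it was (left, about 40–325 px), and the arm over the balm's old place; gap is 32 mm, so the balm is held. Placing.

```bash
python3 - <<'E'
from h import *
place((.5316,-.093),np.pi/2,.036,.05)
pick((.545,-.2532),0,.027,.05)
place((.5036-.005,-.043+.05),np.pi/2,.036,.045)
im,d=snap("top",(250,180,520,335),"p2.png");print(sense()["time_s"])
E
```

```text
gap before 0.0325
hit False
down stop False
gap 0.0292 0.0285 t 13.6167 [-1.   0.3 -1.3]
gap before 0.0286
hit False
16.8917
```

View pics/p2.png

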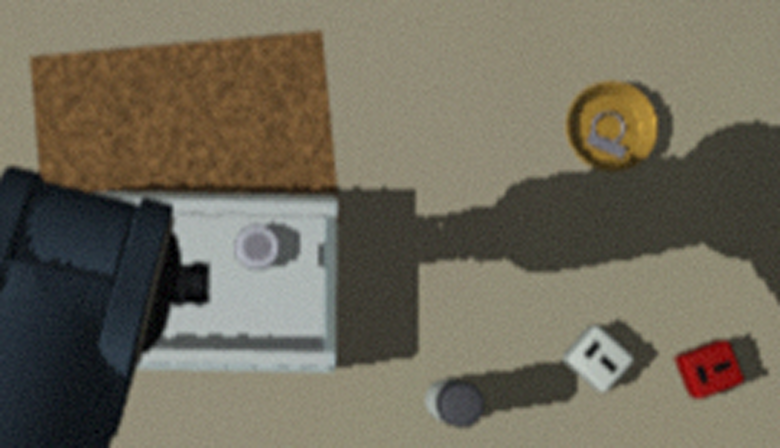

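Balm is inside at crop (258,247); the box has moved ~9 mm toward −y (right wall 337 vs 325). I'll pick up the adaptor, then re-measure the box.

```bash
python3 - <<'E'
from h import *
pick((.4481,-.3564),np.deg2rad(46.3)+np.pi/2,.030,.065)
im,d=snap("top",(250,180,390,320),"p3.png");print(sense()["time_s"])
E
```

```text
down stop False
gap 0.0352 0.035 t 21.0333 [ 0.3  0.9 -1.2]
21.0833
```

View pics/p3.png

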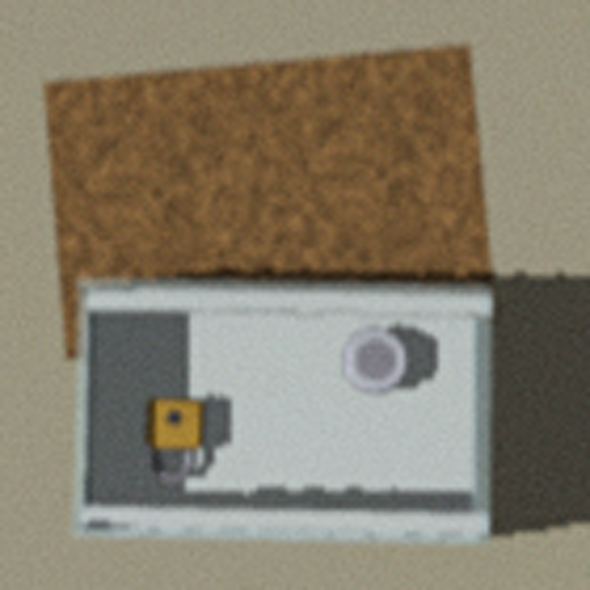

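Padlock (175,425) and balm (378,360) are both inside; box shifted and slightly turned (corners ≈ (82,280),(493,288),(490,540),(75,534)). Place the adaptor relative to that.

```bash
python3 - <<'E'
from h import *
s=590/140
uv=(np.array([(82,280),(493,288),(490,540),(75,534)])+.5)/s-.5+[250,180]
P=onz("top",uv,.064)[:,:2]; c=P.mean(0); yv=(P[0]+P[3]-P[1]-P[2]);yaw=np.arctan2(-yv[0],yv[1]);print(c,yaw)
ca,sa=np.cos(yaw),np.sin(yaw);t=c+np.array([[ca,-sa],[sa,ca]])@[-.024,-.048]
place(t,yaw+np.pi/2,.039,.055)
movep([.45,.25,.3],best([.45,.25,.3],np.pi/2))
im,d=snap("top",(250,180,390,320),"p4.png");print(sense()["time_s"]); crop(im,80,180,240,325,"p4l.png"); crop(im,0,80,640,480,"p4f.png")
E
```

```text
[ 0.50512971 -0.05162309] -0.015184089458056936
gap before 0.0353
hit False
25.9667
```

View pics/p4.png

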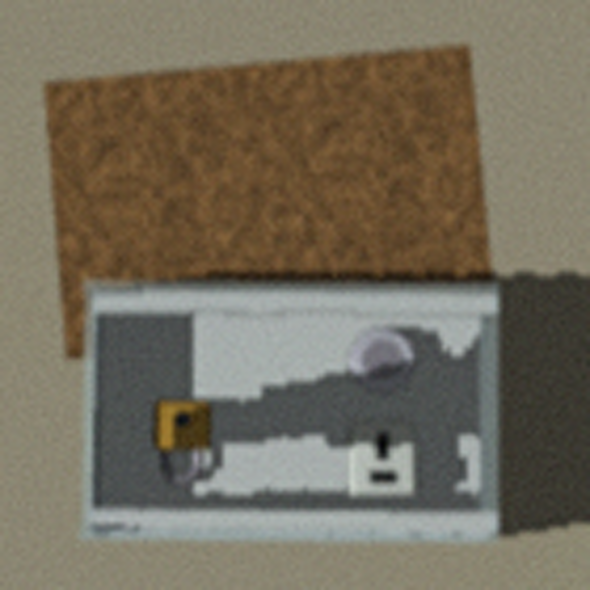

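View pics/p4l.png

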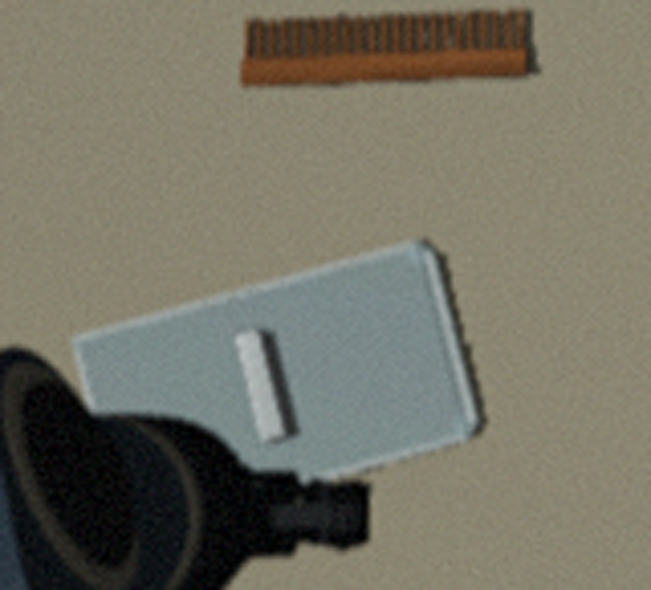

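```bash
cat >> h.py <<'E'
def boxpose(d,n="top",show=True,rng=(.058,.07)):
    C=cloud(n,d); m=(d>0)&(C[...,2]>rng[0])&(C[...,2]<rng[1])&(C[...,0]>.4)&(C[...,0]<.75)&(C[...,1]>-.22)&(C[...,1]<.13)
    P=C[m][:,:2]; (c,wh,a)=cv2.minAreaRect((P*1000).astype(np.float32))
    if show: print("n",m.sum(),"rect",np.round(c,1),np.round(wh,1),round(a,2))
    return m,C
E
python3 - <<'E'
from h import *
pick((.5108,.3268),.272+np.pi/2,.032,.045,N=60,zt=.13)
s=sense();print(s["position"])
im,d=camera("top");np.savez("t5.npz",im=im,d=d)
m,C=boxpose(d); P=C[m]
crop(im,250,180,390,320,"p5.png");crop(im,80,180,240,325,"p5l.png")
o=np.zeros((480,640,3),np.uint8);o[m]=255;crop(o,250,180,390,320,"p5m.png")
im,d=snap("scene",(300,120,460,250),"p5s.png")
E
```

```text
down stop False
gap 0.013 0.0126 t 28.9083 [-0.7  1.2 -1.8]
[0.51013007 0.32689768 0.12978492]
n 1350 rect [505.6 -53.9] [207.6 129.8] 89.65
```

View pics/p5.png

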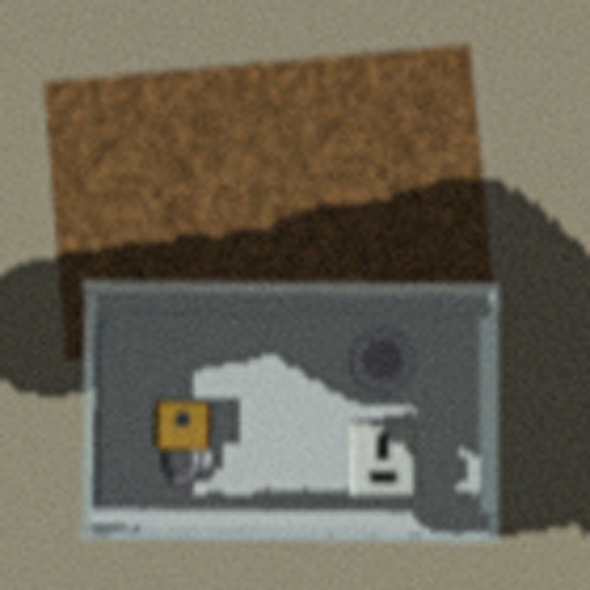

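View pics/p5m.png

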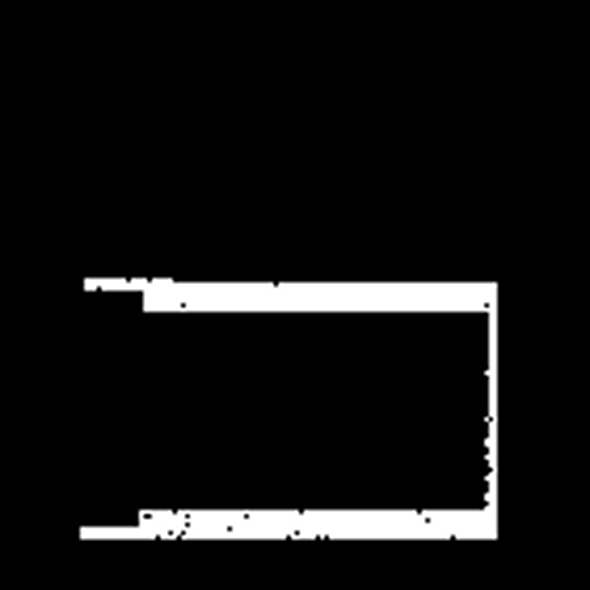

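View pics/p5l.png

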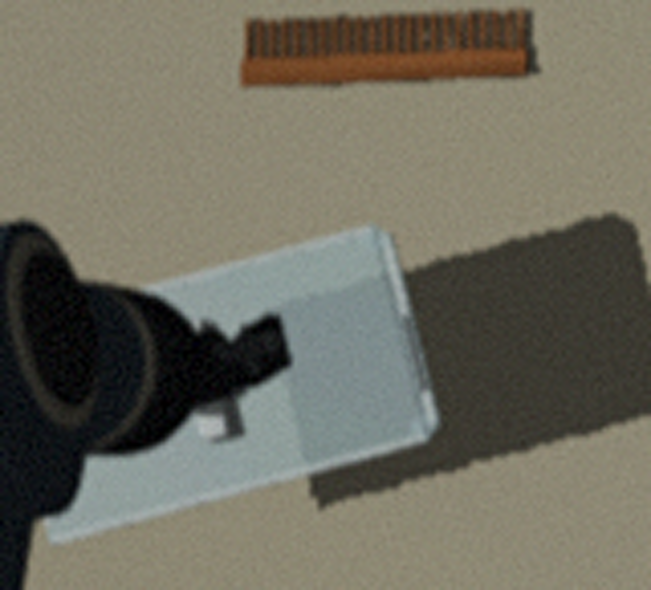

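View pics/p5s.png

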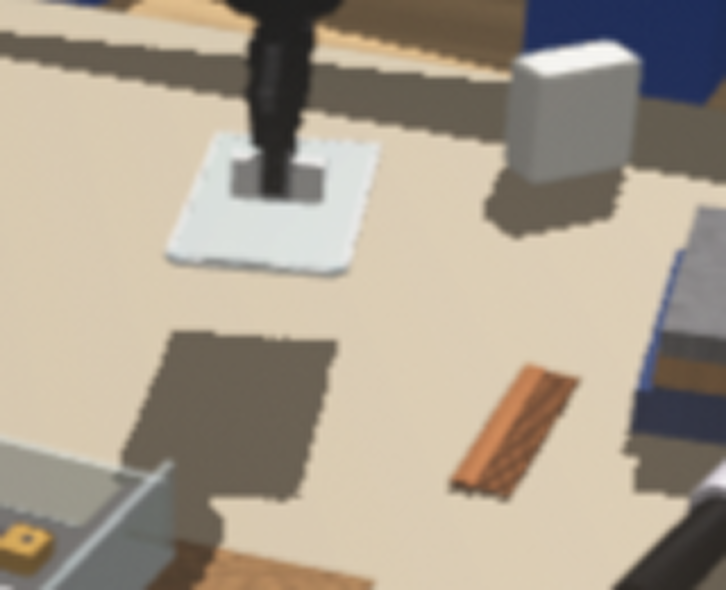

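```bash
cat >> h.py <<'E'
def edge(g,cols,r0,r1):
    """subpixel row of strongest gradient per column, robust line fit; returns rows at both end cols"""
    g=cv2.GaussianBlur(g.astype(np.float32),(5,3),0)
    o=[]
    for c in cols:
        w=np.abs(np.diff(g[r0:r1,c])); k=w.argmax()
        lo,hi=max(0,k-2),min(len(w),k+3)
        o.append(r0+.5+(w[lo:hi]*np.arange(lo,hi)).sum()/w[lo:hi].sum())
    o=np.array(o);cols=np.array(cols);keep=np.ones(len(o),bool)
    for _ in range(5):
        p=np.polyfit(cols[keep],o[keep],1);r=o-np.polyval(p,cols);keep=np.abs(r)<max(.3,1.5*np.median(np.abs(r)))
    return np.array([[cols[0],np.polyval(p,cols[0])],[cols[-1],np.polyval(p,cols[-1])]]),keep.sum(),np.std(r[keep])
E
python3 - <<'E'
from h import *
p4=cv2.imread("pics/p4.png",0);g4=cv2.resize(p4,(140,140),interpolation=cv2.INTER_AREA)
z=np.load("t5.npz");g5=cv2.cvtColor(z["im"],cv2.COLOR_RGB2GRAY)
G=np.zeros((480,640),np.uint8);G[180:320,250:390]=g4
for n,g in(("p4",G),("t5",g5)):
  for lab,cols,r0,r1,zz in(("up inner",range(286,362),249,258,.064),("low inner",range(286,346),297,306,.064),("up outer",range(273,366),243,251,.064),("low outer",range(275,365),304,312,.064)):
    e,k,s=edge(g,cols,r0,r1);P=onz("top",e,zz)[:,:2];v=P[0]-P[1]
    print(n,lab,P.round(4).tolist(),"yaw",round(np.arctan2(-v[0],v[1]),4),k,round(float(s),2), "x@y-.0535",np.interp(-.0535,P[::-1,1],P[::-1,0]).round(4))
E
```

```text
p4 up inner [[0.5624, 0.0151], [0.5628, -0.1448]] yaw 0.0024 60 0.06 x@y-.0535 0.5626
p4 low inner [[0.455, 0.0144], [0.4549, -0.1105]] yaw -0.0009 58 0.1 x@y-.0535 0.455
p4 up outer [[0.5667, 0.0429], [0.5673, -0.1534]] yaw 0.003 82 0.13 x@y-.0535 0.567
p4 low outer [[0.4407, 0.0376], [0.4405, -0.1506]] yaw -0.0014 67 0.08 x@y-.0535 0.4406
t5 up inner [[0.5626, 0.0151], [0.5623, -0.1448]] yaw -0.0017 76 0.08 x@y-.0535 0.5625
t5 low inner [[0.4551, 0.0144], [0.4549, -0.1105]] yaw -0.001 58 0.1 x@y-.0535 0.455
t5 up outer [[0.5702, 0.0429], [0.57, -0.1534]] yaw -0.0014 89 0.06 x@y-.0535 0.5701
t5 low outer [[0.4408, 0.0376], [0.4403, -0.1506]] yaw -0.0026 61 0.11 x@y-.0535 0.4406
```

```bash
python3 - <<'E'
from h import *
a=-.0015+np.pi/2
t=[.5052,.215,.13]
movep(t,best(t,a))
s=sense();print(s["position"],s["finger_gap"],s["time_s"])
im,d=camera("top");np.savez("t6.npz",im=im,d=d)
crop(im,130,200,390,320,"p6.png")
im,d=camera("scene");np.savez("s6.npz",im=im,d=d);crop(im,220,130,420,290,"p6s.png")
E
```

```text
[0.50468103 0.2137894  0.1291608 ] 0.01332122622297785 29.5333
```

View pics/p6.png

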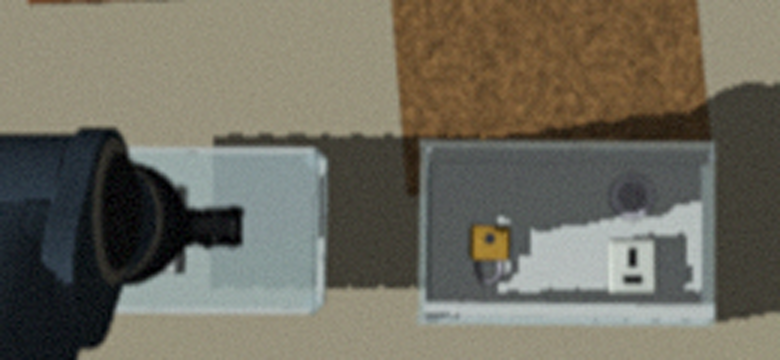

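View pics/p6s.png

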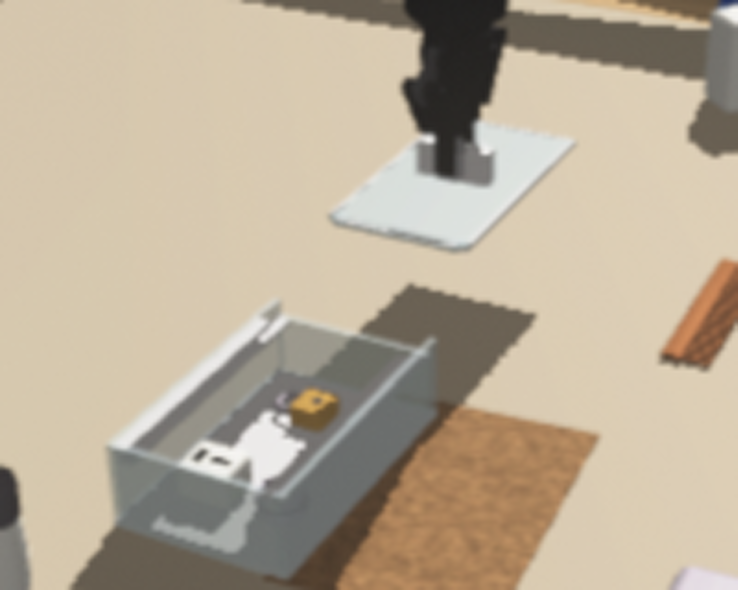

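```bash
python3 - <<'E'
from h import *
z=np.load("t6.npz");g=cv2.cvtColor(z["im"],cv2.COLOR_RGB2GRAY)
C=cloud("top",z["d"]);
print("plate z front", np.median(C[255:262,222:232,2]),np.median(C[290:300,205:215,2]),np.median(C[290:300,175:185,2]), "lip z",np.median(C[302:305,300:345,2]),"front edge",np.median(C[262:290,235:237,2]))
for lab,cols,r0,r1,zz in(("up",range(186,234),246,253,.101),("low",range(174,234),300,307,.101),("boxlow outer",range(275,365),304,312,.064),("boxup outer",range(275,365),243,251,.064)):
    e,k,s=edge(g,cols,r0,r1);P=onz("top",e,zz)[:,:2];v=P[0]-P[1]
    print(lab,e.round(2).tolist(),P.round(4).tolist(),"yaw",round(np.arctan2(-v[0],v[1]),4),k,round(float(s),2))
e,k,s=edge(g.T.copy(),range(257,297),232,241);e=e[:,::-1];P=onz("top",e,.101);print("front",P.round(4).tolist(),k,s)
print(sense()["position"],sense()["tcp_rot"])
E
```

```text
plate z front 0.10192078819030304 0.10173018108821796 0.10269339693407598 lip z 0.06529876965893422 front edge 0.10167063792717046
up [[186.0, 248.47], [233.0, 248.43]] [[0.5623, 0.2198], [0.5626, 0.1226]] yaw 0.0025 46 0.07
low [[174.0, 304.28], [233.0, 304.3]] [[0.4475, 0.2419], [0.4477, 0.1208]] yaw 0.0015 59 0.04
boxlow outer [[275.0, 307.36], [364.0, 307.57]] [[0.4406, 0.0375], [0.4405, -0.1506]] yaw -0.0005 70 0.11
boxup outer [[275.0, 246.4], [364.0, 246.48]] [[0.5699, 0.0386], [0.5701, -0.1513]] yaw 0.0007 88 0.08
front [[0.5448, 0.111, 0.101], [0.4646, 0.1119, 0.101]] 35 0.10289836405533706
[0.5049684  0.21600419 0.12935838] [[-7.82302690e-04  9.99999682e-01  1.53019325e-04]
 [-1.31575694e-04  1.52916438e-04 -9.99999980e-01]
 [-9.99999685e-01 -7.82322808e-04  1.31456025e-04]]
```

```bash
python3 - <<'E'
from h import *
move_l([.5055,.215,.087],feed=.15); sleep(.1); print(sense()["position"],sense()["wrist_force"])
print(move_l([.5055,.05,.087],feed=.08,until_force=6)); s=sense();print(s["position"],s["wrist_force"],s["finger_gap"],s["time_s"])
im,d=camera("top");np.savez("t7.npz",im=im,d=d)
crop(im,190,210,380,320,"p7.png")
im,d=camera("scene");crop(im,220,170,380,290,"p7s.png")
E
```

```text
[0.50625051 0.21536095 0.08773943] [ 1.17628258 -0.32024108 -1.5661241 ]
False
[0.50550742 0.05041937 0.08697632] [ 0.21558908  0.09797112 -1.22489498] 0.012442767144194716 32.3833
```

View pics/p7.png

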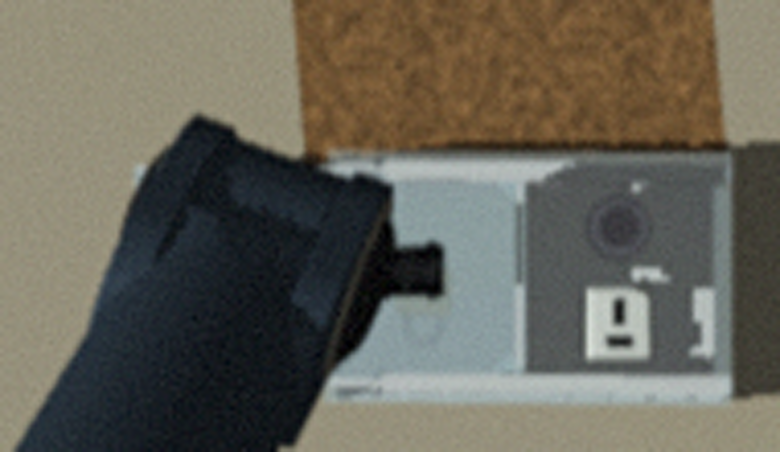

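View pics/p7s.png

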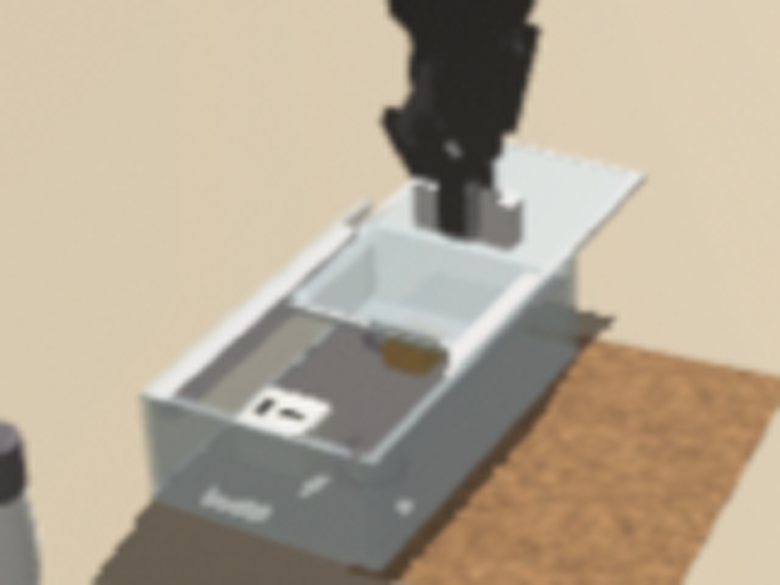

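The lid's leading edge (crop x≈520) is halfway in and under both lips, with no contact force. Continuing to home.

```bash
python3 - <<'E'
from h import *
r=move_l([.5055,-.030,.087],feed=.08,until_force=6); s=sense();print(r,s["position"],s["wrist_force"],s["finger_gap"])
if not r:
    r=move_l([.5055,-.07,.087],feed=.03,until_force=3); s=sense();print(r,s["position"],s["wrist_force"],s["finger_gap"],s["time_s"])
im,d=camera("top");np.savez("t8.npz",im=im,d=d)
crop(im,190,210,380,320,"p8.png")
im,d=camera("scene");crop(im,220,170,380,290,"p8s.png")
E
```

```text
False [ 0.50554876 -0.0293427   0.08689134] [ 0.81573575 -1.32952142 -1.57653156] 0.012929536317502448
True [ 0.5051713  -0.05232318  0.08669497] [-0.20970891 -0.65663314 -1.24801433] 0.012971463231426771 34.4333
```

View pics/p8.png

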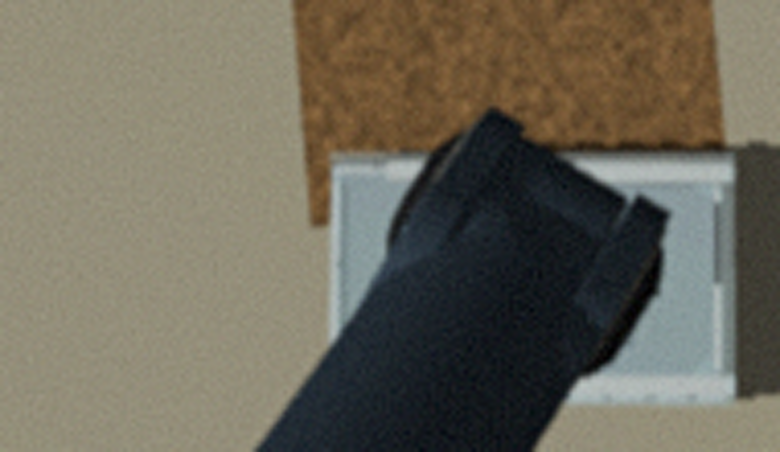

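View pics/p8s.png

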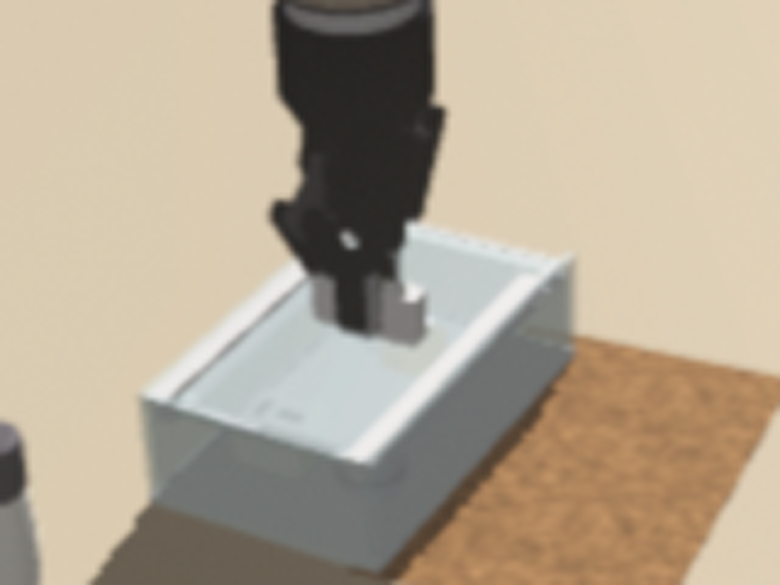

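```bash
python3 - <<'E'
from h import *
r=move_l([.5055,-.056,.0855],feed=.03,until_force=8); s=sense();print(r,s["position"],s["wrist_force"])
command_gripper(.04); sleep(.2); p=sense()["position"]
move_l([p[0],p[1],.2],feed=.2); t=[.45,.3,.3]; movep(t,best(t,np.pi/2))
im,d=camera("top");np.savez("t9.npz",im=im,d=d);print(sense()["time_s"])
crop(im,250,180,390,320,"p9.png"); boxpose(d)
im,d=camera("scene");crop(im,220,190,400,310,"p9s.png")
E
```

```text
False [ 0.50532858 -0.05515786  0.08528362] [-0.76182712  4.25020554 -0.58784184]
37.5917
n 2799 rect [505.3 -57.5] [127.8 209.2] 0.15
```

View pics/p9.png

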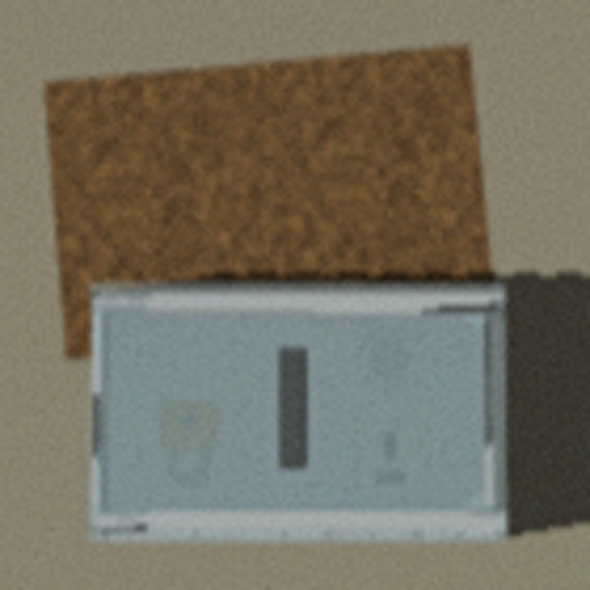

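View pics/p9s.png

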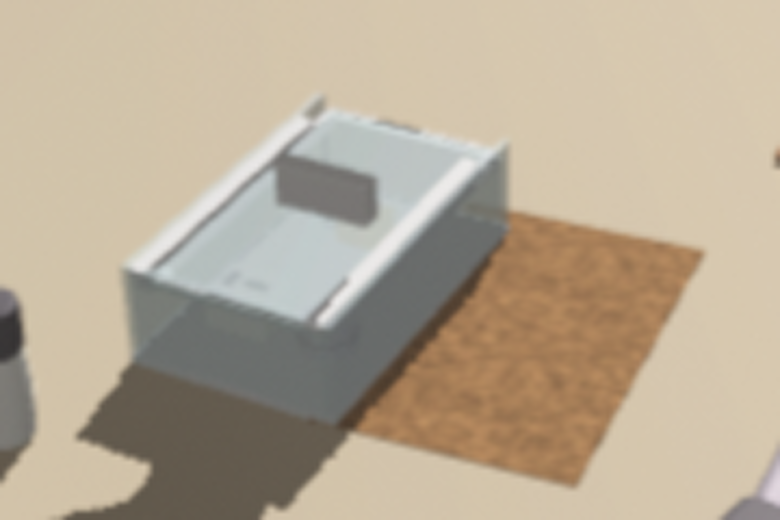

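```bash
python3 - <<'E'
from h import *
s=590/140
uv=(np.array([(278,348),(308,348),(306,468),(281,468)])+.5)/s-.5+[250,180]
print("bar c",onz("top",uv,.084)[:,:2].mean(0))
uv=(np.array([(91,284),(506,286),(508,538),(90,541)])+.5)/s-.5+[250,180]
P=onz("top",uv,.064)[:,:2];print(P.round(4).tolist(),P.mean(0))
for x in(.40,.41,.415,.42,.425,.43):
    for zz in (.04,.05,.12): print(x,zz,[inverse_kinematics([x,y,zz],R(a)) is not None for y in(-.05,-.04) for a in(np.pi/2,-np.pi/2)])
E
```

```text
bar c [ 0.50559764 -0.05578509]
[[0.5686, 0.0467], [0.568, -0.1634], [0.4412, -0.1636], [0.4393, 0.046]] [ 0.50426436 -0.0585612 ]
0.4 0.04 [True, True, True, True]
0.4 0.05 [True, True, True, True]
0.4 0.12 [True, True, True, True]
0.41 0.04 [True, True, True, True]
0.41 0.05 [True, True, True, True]
0.41 0.12 [True, True, True, True]
0.415 0.04 [True, True, True, True]
0.415 0.05 [True, True, True, True]
0.415 0.12 [True, True, True, True]
0.42 0.04 [True, True, True, True]
0.42 0.05 [True, True, True, True]
0.42 0.12 [True, True, True, True]
0.425 0.04 [True, True, True, True]
0.425 0.05 [True, True, True, True]
0.425 0.12 [True, True, True, True]
0.43 0.04 [True, True, True, True]
0.43 0.05 [True, True, True, True]
0.43 0.12 [True, True, True, True]
```

```bash
python3 - <<'E'
from h import *
command_gripper(.06)
t=[.505,-.205,.2];movep(t,best(t,0)); move_l([.505,-.205,.055],feed=.2)
r=move_l([.505,-.160,.055],feed=.04); s=sense();print(s["position"],s["wrist_force"])
move_l([.505,-.21,.055],feed=.1); move_l([.505,-.21,.2],feed=.25)
t=[.405,-.044,.2]; movep(t,best(t,np.pi/2))
im,d=camera("top");np.savez("t10.npz",im=im,d=d);boxpose(d);crop(im,250,180,390,320,"p10.png");print(sense()["time_s"])
E
```

```text
[ 0.50497379 -0.16017123  0.0549821 ] [-0.3909472  -2.86228949 -2.46652187]
n 2793 rect [505.2 -44.9] [127.7 209.1] 0.09
44.3083
```

View pics/p10.png

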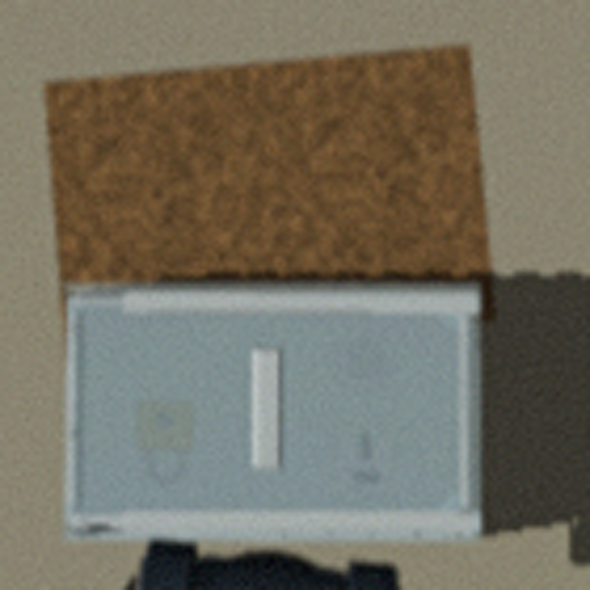

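The box moved about 13 mm to y ≈ −0.045 and is still straight, with the lid home (bar at crop (265,408)). Next is the x push with both fingers on the long wall, turning 0.09 rad.

```bash
python3 - <<'E'
from h import *
command_gripper(.085)
r0=np.array(sense()["tcp_rot"]);a0=np.arctan2(r0[1,2],r0[0,2]);print(a0)
move_l([.405,-.044,.06],feed=.2)
print(move_l([.435,-.044,.06],feed=.03,until_force=3),sense()["position"])
x0=np.array(sense()["position"])
# push in small segments, turning gradually
N=5;T=np.array([.530,-.0500,.06])
for i in range(1,N+1):
    move_l(x0+(T-x0)*i/N,R(a0+.09*i/N),feed=.05)
print(sense()["position"],sense()["wrist_force"],sense()["time_s"])
p=np.array(sense()["position"]);move_l(p+[-.03,0,0],feed=.1);move_l(p+[-.03,0,.14],feed=.25)
t=[.42,.25,.3];movep(t,best(t,np.pi/2))
im,d=camera("top");np.savez("t11.npz",im=im,d=d);boxpose(d);crop(im,250,150,390,300,"p11.png")
E
```

```text
-1.5717163056164236
True [ 0.42857117 -0.04393797  0.05972407]
[ 0.53048688 -0.0500096   0.06014509] [-1.31838069 -0.46168026  0.58134447] 49.0917
n 2826 rect [606.9 -43.7] [130.6 210.1] 5.08
```

View pics/p11.png

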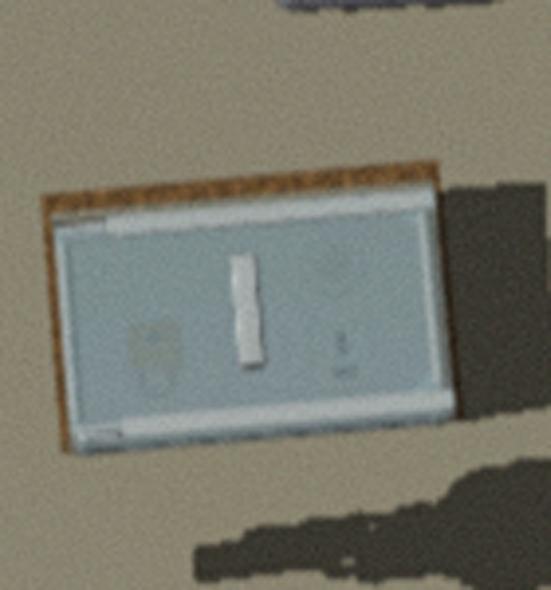

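Box at (0.607, −0.044), yaw 5.1°, square with the cork; cork still shows at the far side only. Push 11 mm more.

```bash
python3 - <<'E'
from h import *
a=-1.5717+.092
t=[.495,-.0515,.2];movep(t,R(a));move_l([.495,-.0515,.06],feed=.2)
move_l([.5415,-.0490,.06],feed=.04)
print(sense()["position"],sense()["wrist_force"])
p=np.array(sense()["position"]);move_l(p+[-.04,-.003,0],feed=.1);move_l(p+[-.04,-.003,.14],feed=.25)
t=[.40,.3,.3];movep(t,best(t,np.pi/2))
im,d=camera("top");np.savez("t12.npz",im=im,d=d);boxpose(d);crop(im,250,150,390,300,"p12.png")
im,d=camera("scene");crop(im,130,170,410,380,"p12s.png");cv2.imwrite("pics/top12.png",np.load("t12.npz")["im"][:,:,::-1]);print(sense()["time_s"])
E
```

```text
[ 0.53855603 -0.04921223  0.05931176] [-7.21983346 -0.39028273  3.94279553]
n 2770 rect [614.9 -43.2] [130.4 210.1] 5.24
57.75
```

View pics/p12.png

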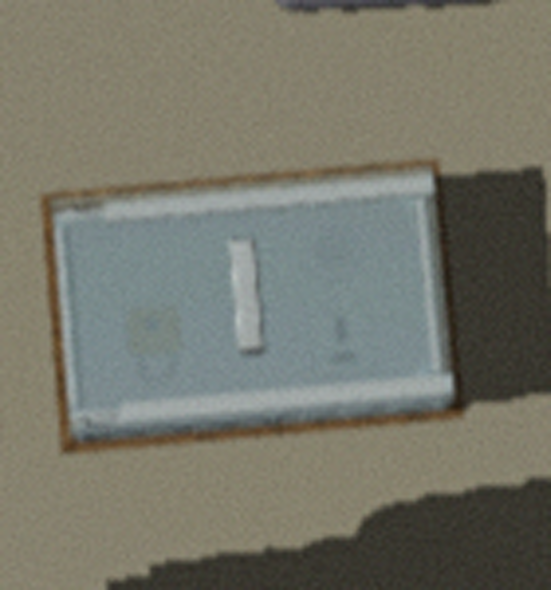

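View pics/p12s.png

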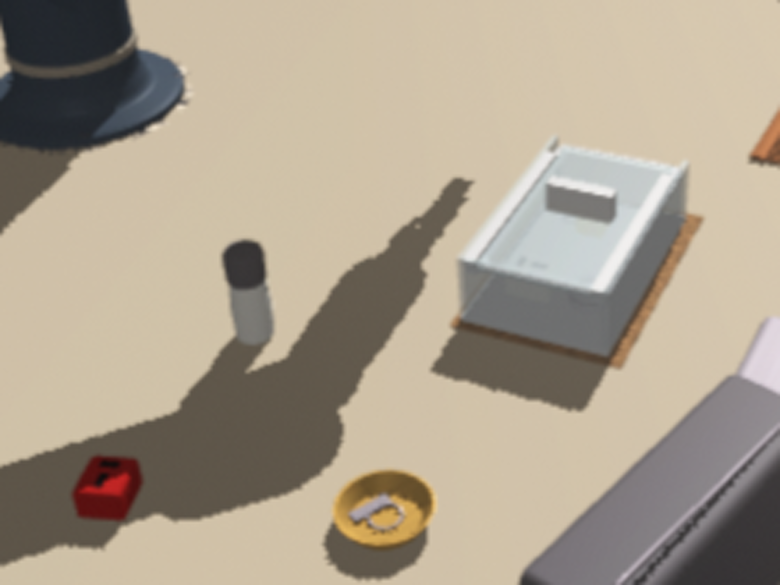

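View pics/top12.png

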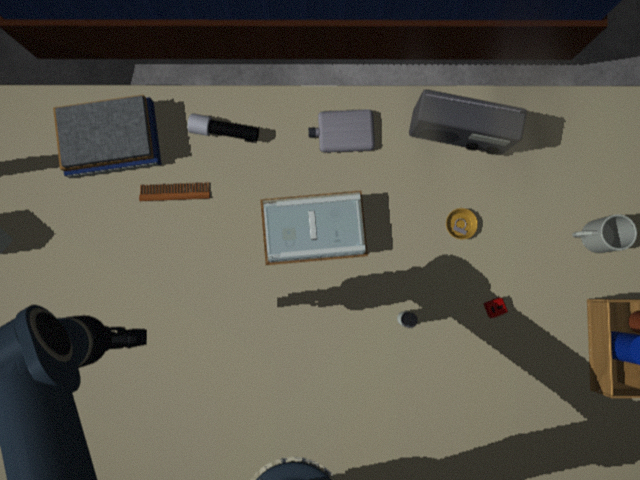

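```bash
python3 - <<'E'
from h import *
s=590/150
uv=(np.array([(228,240),(252,239),(265,350),(241,353)])+.5)/s-.5+[250,150]
b=onz("top",uv,.084)[:,:2].mean(0); d=b-[.6149,-.0432]; a=np.deg2rad(5.24)
print("bar in box",np.array([[np.cos(a),np.sin(a)],[-np.sin(a),np.cos(a)]])@d)
im,dd=camera("top");boxpose(dd);C=cloud("top",dd)
z=np.load("t12.npz");print("bar z",np.median(C[212:236,311:313,2]))
crop(im,255,180,375,270,"p13.png")
E
```

```text
bar in box [-0.00047986  0.00218412]
n 2815 rect [615.  -43.3] [130.7 209.8] 5.11
bar z 0.08434336875661008
```

View pics/p13.png

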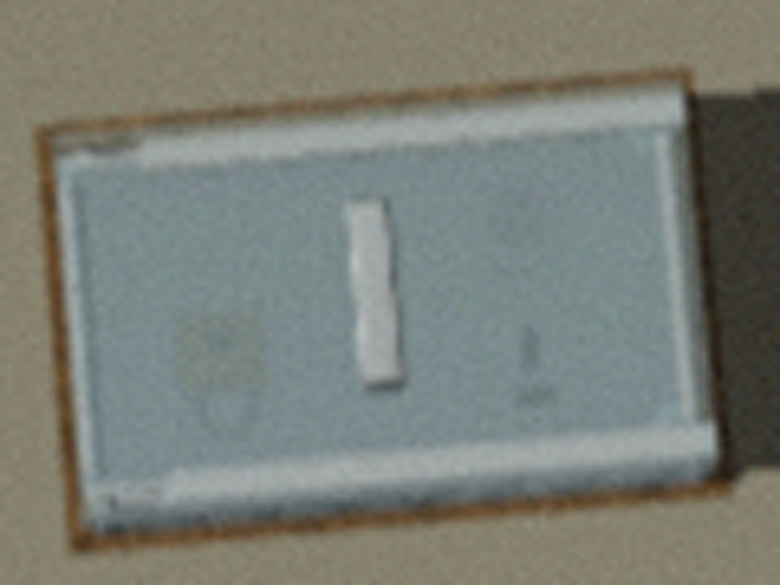

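The shut box sits square on the cork with a margin on every side, and the lid bar is 2.2 mm to +y of the box centre (home is 2 mm). Handing in.

```bash
python3 - <<'E'
from h import *
finish_job()
E
```

```text
the job is handed in; nothing more can be done
```

I handed the job in at about 58 s of the 210 s allowed. No verdict is reported, so the results below are my own camera checks.

- **Small things:** The smaller tin, the padlock and the white adaptor were on the ledge, and I put all three in the box. I saw no larger tin in either camera. I left the red look-alike alone.
- **Lid:** It went in from the open end, bevelled corners leading, until it met the end wall. The last check put its bar 2.2 mm to +y of the box centre, where fully home is 2.0 mm, and 0.5 mm off to the side.
- **Box:** I pushed it about 13 mm along the ledge, then onto the cork with both fingers against its long wall, without lifting it. It finished about 3 mm from the liner's centre and within about 0.3° of its angle, with cork showing on all four sides.
- **Left alone:** The roll-on bottle, dish and comb look unmoved in the last pictures, and the arm finished well clear of everything.

Two readings were not as expected:
- **Box shift:** The box moved about 9 mm towards −y while I was loading it, and about 2 mm more when I placed the adaptor. I re-measured it before fitting the lid.
- **Last push:** It stopped 3 mm short of the commanded position with about 7 N on the wrist. I did not find out why, and the box was still well within the 20 mm allowed.

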